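# Turn the rotating microscope stage to the red line and store the angle

### The arm

A 7-joint arm with a two-finger parallel gripper is mounted at the origin on the work surface. World frame = base frame: x ahead of the robot, y to its left, z up, the work surface at z = 0. Lengths are in m, angles in degrees, forces in N, time in s.
With the tool pointing down it reaches from about 0.425 to 0.875 m from the base axis. Payload 4.7 kg.
Tool frame: the origin (TCP) lies at the very end of the fingers, on their centre line; the grasp point (between the pads) lies 19 mm behind it; z points along the fingers, y is the line along which they close (so a half turn about z gives the same grasp; the last joint's range is limited). The gripper opens to 87 mm and grips with 3 to 60 N. Pads are 19 mm wide; open, the fingers measure 117 mm over their backs; the gripper's body (75 mm by 190 mm) begins 51 mm behind the grasp point.
Start: joints at [-73.161, 18.392, -4.016, 83.108, 1.295, 78.541, -3.26], TCP at [0.18, 0.625, 0.223] pointing down, gripper open.
Joint ranges: [-163.93, 163.93], [-17.29, 119.83], [-79.2, 71.16], [3.27, 140.29], [-89.18, 269.18], [5.43, 117.66], [-154.24, 154.24]. Speed limits (degrees/s): [147.25, 147.25, 180, 180, 180, 180, 180].

### API

Orientations are given as [roll, pitch, yaw] about the fixed x, y, z axes, in that order (R = Rz(yaw) Ry(pitch) Rx(roll)).
In Python, from cell import get_obs, read_camera, sign_off, silhouettes gives the robot as it stands.
- The arm moves only by the tool play_rows, never from a script. Its argument "steps" is a list that holds one entry, the list of rows, each a list of 7 numbers: the shift along the tool's x, y, z in m, then the turn, a rotation vector about the tool's x, y, z in rad, then the finger opening in m, from 0 to 0.087. A call has 1 to 12 rows; each row shifts and turns the commanded pose from where the row before left it, along the tool's axes as they then stand; what a row does not reach is not made up. A row lasts 1/10 s, in which the tool goes at most 50 mm and 8.59 degrees, less where a joint would pass 70% of its speed; a pose out of reach is approached as far as the arm can. A call is refused whole if a number of a shift passes 0.05 or a number of a turn 0.15, either way. A call with a gripper value outside its range is refused whole. The fingers move at their own pace and stop on an object; "force" is the grip in N (left out, the last holds). Time passes only in rows, so rows that do not move let the fingers close. It gives the time, the measured TCP pose, the force, the opening and the grip force at its end, in the units of the state.
- get_obs(): the state, without advancing time (a new reading comes with each control period).
- read_camera(name): name is "scene" or "top" or "wrist"; returns a dict with "frame" (400x640x3 uint8, red, green, blue), "intrinsics" (3x3 intrinsics, pixels), "view" (4x4, takes a point from world to camera coordinates). Camera axes: x right, y up, looking along -z (the intrinsics and any distortion apply to the point x, -y, -z); pixel columns grow to the right and rows downward; lengths in m; the calibration is good to about 2 mm. A picture is of the moment at which its call begins. There is no depth.
- sign_off(): hands the job in; it is judged then, once.
Trained networks look in the newest picture that a camera, given by its name, has taken for a name from the list of things; names that differ only in an ending like _2 or _b are one class to them, and where a whole thing is asked for, a point or a joint stands for the part that bears it (a point fixed in the world has none). Each returns a list of dicts, best first, with "p" (0 to 1); they miss things now and then, are a little off and sometimes report something else, mostly with a low value. They report only what shows in the picture. A call takes as long as a camera call. They do not tell look-alikes from the thing itself.
- silhouettes(camera, name): "pixels" (400x640 bool, what is visible of it) and "extent" ([left, top, right, bottom] in pixels, round what is visible of it).
The state is a dict: "time_s": time; "qpos": joint angles; "joint_velocities": joint speeds; "effort": joint torques, N m; "tool_pos": TCP position; "tool_rot": TCP orientation; "force": force on the tool from outside, world axes, zero at the start; "wrist_torque": the same for the moment, N m; "grip_width": finger opening in m; "grasp_force": force on a finger pad.
Only numpy, scipy, OpenCV 4.12 (cv2) and the standard library are available. Lean on these libraries where they do the work, as an engineer would, in place of code of your own. Each camera call takes 0.05 s, during which the arm holds its last target. There are 200 camera calls.

### The job

Push the brass stud round with your fingertips, gently and without pinching it, until the white index mark on the black dial lines up with the red line on the silver scale ring. Then press the green button on the grey readout box down to store the angle, and let it come back up. Leave the scale ring, the slide box, the dropper bottle and the marker pen where they are.

Things in the scene. Friction and masses are not known exactly. Their poses are not given: they have to be found in the camera images.
- stage_foot: White round foot of the rotating specimen stage, fixed to the bench: 184 mm across at the bottom. Origin: centre of its underside, on the dial's vertical axis. It carries the scale ring and the dial.
- dial_center (a point): Point on the dial's vertical turning axis, at the height of the dial's top face, 54 mm above the bench.
- dial (a joint): Angle (rad) of the black dial on the foot, growing counterclockwise seen from above; no stop within reach: it may be turned either way round. The dial is a disc 133 mm across with a flat top 54 mm above the bench; on it lie a glass slide and clips (up to 3 mm high) within 42 mm of the axis. Stiff with friction (about 2 N pushed on the stud moves it): it stays where it is left.
- index_mark (a point): Outer end of the white index mark, a 4 mm wide radial line on the dial's top face, at the rim, 67 mm from the axis. Turns with the dial.
- red_line (a point): Inner end of the red line (4 mm wide, radial, the only red one among black ticks every 10 degrees) on the silver scale ring that surrounds the dial: 67 mm from the axis, height 54 mm. The ring (outer diameter 176 mm, top 52 mm above the bench) is stiff and must not be turned; its red line stands in a new direction each time.
- stud_top (a point): Centre of the top of the brass finger stud: an upright pin 12 mm in diameter that stands 34 mm out of the dial (its top 88 mm above the bench), 46 mm from the axis, on the side opposite to the index mark. Turns with the dial.
- readout: Grey readout box with a dark display, fixed to the bench: 100 mm along its x, 70 mm along its y, 40 mm high. Origin: centre of its underside. It stands to the left or the right of the stage.
- store_button_top (a point): Centre of the top of the green push button (28 mm across) on the readout box; pressed straight down. It follows the button as it sinks.
- store_button (a joint): Travel of the green button (m): 0 up, 0.006 fully down; a spring brings it back up. Fully down takes 4 N.
- slide_box: Blue box with white lid, 85 x 60 mm, 36.5 mm high, loose. Origin: centre of its underside. Bystander.
- dropper_bottle: Amber bottle with black cap, 34 mm across, 70 mm high, loose. Origin: centre of its underside. Bystander.
- marker_pen: Black marker pen with a red cap, 110 mm long along its x, 14 mm thick, lying loose on the bench. Origin: middle of its underside. Bystander.
Not all that is in view belongs to the job. There is more than one size of the readout; the one meant has the size given above. There is more than one size of the stage_foot; the one meant has the size given above.

How it is judged:
By the outcome, as a careful person would: the job done as asked, in the order asked, and still so for the second after the job is handed in, with the robot touching nothing.
It also fails if it takes over 51 s, if anything falls off the work surface, if the arm or the gripper's body presses on something with over 40 N, if the wrist force passes 120 N, or if a joint passes its speed limit or range.

## Working session

There is one attempt and no reset: what is moved stays moved. The work goes in short steps, Python scripts to look and compute and a tool call to move; the robot and the scene stay as the last step left them, time stands still between calls to the robot, and variables do not carry over. Pictures are saved under pics/ and viewed, at most 10 in all, crops included, and the job is handed in when it is done.

Besides the shell and the picture viewer there is one more tool, called after "Call:" in YAML: its name, and indented under it one key for each argument. play_rows: Moves the arm, as the interface text tells. Its arguments: {"type":"object","properties":{"steps":{"type":"array","items":{"type":"array","items":{"type":"array","items":{"type":"number"}}}},"force":{"type":"number"}},"required":["steps"]}

```bash
mkdir -p pics; cat > h.py <<'E'
import numpy as np, cv2
from cell import *
def snap(cam,name=None):
    d=read_camera(cam)
    if name: cv2.imwrite(f'pics/{name}.png',d['frame'][:,:,::-1])
    return d
def ray(d,u,v,z):
    K=np.array(d['intrinsics']);V=np.array(d['view']);R=V[:3,:3];c=-R.T@V[:3,3]
    x=np.linalg.inv(K)@[u,v,1]; r=R.T@(x*[1,-1,-1]); return c+r*(z-c[2])/r[2]
def proj(d,p):
    K=np.array(d['intrinsics']);V=np.array(d['view']);q=V[:3,:3]@p+V[:3,3];q=K@(q*[1,-1,-1]);return q[:2]/q[2]
E
python3 - <<'E'
from h import *
for c in ('scene','top'):
    d=snap(c,c+'1'); print(c,np.round(d['intrinsics'],1).tolist(),np.round(d['view'],3).tolist(),d.keys())
    for n in ('stage_foot','dial','stud_top','readout','store_button','slide_box','dropper_bottle','marker_pen'):
        for s in silhouettes(c,n)[:3]: print(n,round(s['p'],2),np.round(s['extent']).tolist(),int(s['pixels'].sum()))
o=get_obs();print({k:np.round(v,3).tolist() for k,v in o.items()})
E
```

```text
scene [[382.8, 0.0, 316.4], [0.0, 382.8, 201.1], [0.0, 0.0, 1.0]] [[-0.611, 0.792, 0.006, 0.288], [-0.617, -0.481, 0.622, 0.269], [0.496, 0.376, 0.783, -1.238], [0.0, 0.0, 0.0, 1.0]] dict_keys(['frame', 'intrinsics', 'view'])
stage_foot 0.88 [243.0, 182.0, 318.0, 248.0] 4082
stage_foot 0.69 [254.0, 84.0, 332.0, 154.0] 4962
dial 0.81 [254.0, 185.0, 308.0, 229.0] 1879
dial 0.65 [206.0, 213.0, 221.0, 237.0] 266
dial 0.63 [262.0, 86.0, 321.0, 130.0] 2072
stud_top 0.75 [262.0, 86.0, 326.0, 130.0] 2108
readout 0.82 [357.0, 202.0, 421.0, 258.0] 2390
readout 0.62 [297.0, 243.0, 352.0, 293.0] 1538
readout 0.31 [242.0, 183.0, 318.0, 244.0] 1506
store_button 0.65 [328.0, 246.0, 337.0, 263.0] 112
store_button 0.64 [392.0, 205.0, 406.0, 223.0] 198
slide_box 0.77 [235.0, 153.0, 269.0, 184.0] 746
marker_pen 0.63 [316.0, 180.0, 346.0, 202.0] 236
top [[504.6, 0.0, 320.6], [0.0, 504.6, 192.1], [0.0, 0.0, 1.0]] [[-0.008, -1.0, 0.0, 0.001], [0.992, -0.007, 0.125, -0.514], [-0.125, 0.001, 0.992, -1.123], [0.0, 0.0, 0.0, 1.0]] dict_keys(['frame', 'intrinsics', 'view'])
stage_foot 0.93 [376.0, 250.0, 501.0
[... 531 characters left out ...]
tore_button 0.6 [258.0, 158.0, 270.0, 173.0] 133
slide_box 0.93 [397.0, 193.0, 435.0, 231.0] 1058
slide_box 0.74 [380.0, 113.0, 392.0, 132.0] 183
slide_box 0.66 [319.0, 222.0, 331.0, 266.0] 219
dropper_bottle 0.69 [378.0, 114.0, 393.0, 130.0] 185
marker_pen 0.51 [313.0, 219.0, 330.0, 267.0] 265
{'time_s': 0.9, 'qpos': [-73.16, 18.391, -4.015, 83.107, 1.295, 78.539, -3.263], 'joint_velocities': [-0.105, -0.006, 0.083, -0.036, 0.02, 0.018, -0.08], 'effort': [0.0, -49.109, -0.403, -31.277, -0.064, 0.034, 0.0], 'tool_pos': [0.18, 0.625, 0.223], 'tool_rot': [179.992, 0.003, 163.965], 'force': [-0.777, -0.641, 0.054], 'wrist_torque': [0.015, -0.021, 0.035], 'grasp_force': 0.0, 'grip_width': 0.087}
```

View pics/top1.png

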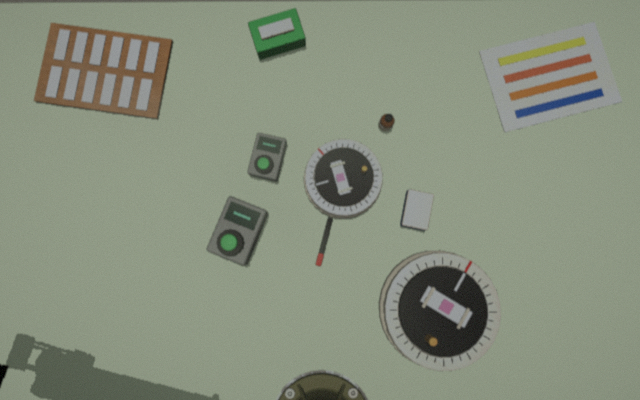

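View pics/scene1.png

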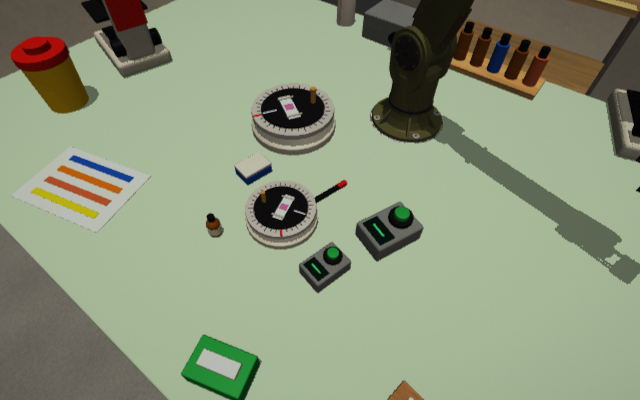

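The top view shows two stages, at (343,177) and a larger one at (442,310), and two readouts, at (267,157) and a larger one at (237,231). From the scale (about 450 px/m), the smaller one of each should be the one meant. I'll measure them and check in a close crop.

```bash
python3 - <<'E'
from h import *
d=snap('top')
f=d['frame']
crop=cv2.resize(f[105:275,235:445],None,fx=3.5,fy=3.5,interpolation=cv2.INTER_CUBIC)
cv2.imwrite('pics/crop.png',crop[:,:,::-1])
c=ray(d,343,177,0.054)
for z,u1,u2 in((.052,(304,177),(382,177)),(.052,(386,310),(500,310))): print('ring dia',np.linalg.norm(ray(d,*u1,z)-ray(d,*u2,z)))
for n in ('dial','store_button','readout','slide_box','dropper_bottle','marker_pen'):
    for s in silhouettes('top',n)[:2]:
        m=s['pixels'].astype(np.uint8); z={'dial':.054,'store_button':.05,'readout':.04,'slide_box':.0365,'dropper_bottle':.07,'marker_pen':.01}[n]
        pts=np.argwhere(m)[:,::-1]
        w=np.array([ray(d,u,v,z)[:2] for u,v in pts],np.float32)
        r=cv2.minAreaRect(w); print(n,round(s['p'],2),np.round(r[0],4),np.round(r[1],3),round(r[2]),s['extent'])
E
```

```text
ring dia 0.17619252876159394
ring dia 0.24921420692799265
dial 0.78 [ 0.5462 -0.0543] [0.131 0.13 ] 44 [316.4, 146.8, 372.8, 209.7]
dial 0.58 [ 0.2477 -0.2659] [0.192 0.19 ] 88 [396.7, 268.7, 485.8, 353.7]
store_button 0.79 [0.4013 0.2018] [0.036 0.035] 90 [223.1, 233.2, 239.3, 252.1]
store_button 0.42 [0.5781 0.1273] [0.027 0.025] 90 [257.6, 159.4, 271.5, 171.6]
readout 0.89 [0.426  0.1857] [0.101 0.137] 67 [205.5, 198.3, 269.4, 263.4]
readout 0.85 [0.595  0.1201] [0.073 0.103] 76 [248.8, 133.6, 286.5, 182.1]
slide_box 0.75 [ 0.4708 -0.221 ] [0.065 0.088] 77 [399.5, 192.0, 435.7, 230.3]
dropper_bottle 0.51 [ 0.6673 -0.1515] [0.032 0.041] 63 [377.1, 112.8, 394.3, 131.9]
dropper_bottle 0.38 [ 0.5387 -0.0529] [0.176 0.178] 52 [304.0, 140.0, 383.2, 223.2]
marker_pen 0.5 [ 0.401  -0.0089] [0.013 0.11 ] 75 [318.5, 222.2, 330.5, 264.6]
```

View pics/crop.png

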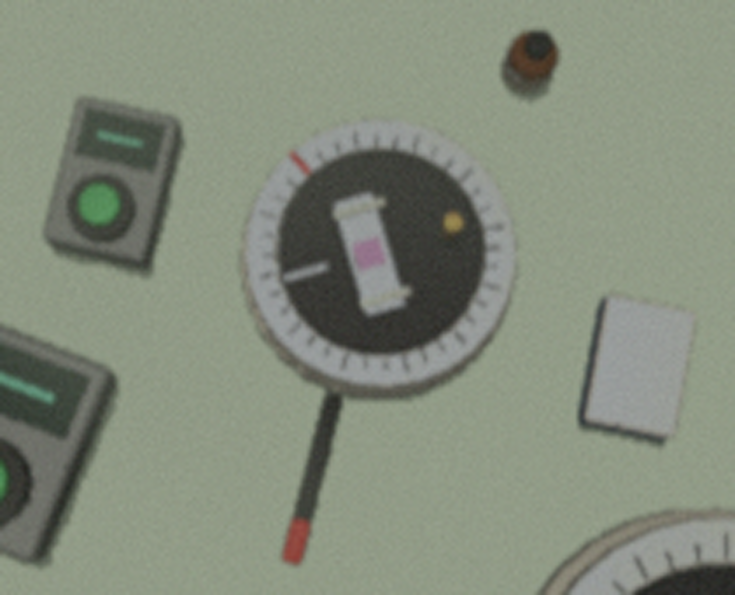

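The crop confirms the choice. The stage with ring diameter 176 mm is at (343,177), and the 73x103 mm readout has its green button at (264,163). Not meant are the 249 mm stage at (442,310) and the 137 mm readout at (237,231). White mark at (316,184), red line at (322,152), stud at (364,168). Next I'll measure the angles.

```bash
cat >> h.py <<'E'
def angles(d,c0):
    """dial centre and index/red angles from any view, c0 approx centre; unwarp plane z=.054 at 0.25mm/px"""
    S=4000; N=800
    g=np.array([[x,y] for x,y in((-.1,-.1),(.1,-.1),(.1,.1),(-.1,.1))])
    src=np.array([proj(d,np.r_[c0+p,.054]) for p in g],np.float32)
    dst=np.array((g+.1)*S,np.float32)
    W=cv2.warpPerspective(d['frame'],cv2.getPerspectiveTransform(src,dst),(N,N),flags=cv2.INTER_CUBIC).astype(int)
    yy,xx=np.mgrid[:N,:N]; X=xx/S-.1; Y=yy/S-.1
    return W,X,Y
def meas(d,c0):
    W,X,Y=angles(d,c0); mn=W.min(2); r=np.hypot(X,Y)
    dark=((mn<95)&(r<.072)).astype(np.uint8)
    dark=cv2.morphologyEx(dark,cv2.MORPH_OPEN,np.ones((21,21)))
    cn=max(cv2.findContours(dark,cv2.RETR_EXTERNAL,cv2.CHAIN_APPROX_NONE)[0],key=cv2.contourArea)
    (cx,cy),R=cv2.minEnclosingCircle(cv2.convexHull(cn)); e=cv2.fitEllipse(cv2.convexHull(cn))
    cx,cy=e[0]; cx=cx/4000-.1; cy=cy/4000-.1
    r=np.hypot(X-cx,Y-cy); A=np.arctan2(Y-cy,X-cx)
    def ang(m,w):
        z=(w*np.exp(1j*A))[m].sum(); return np.degrees(np.angle(z))
    red=np.clip(W[...,0]-W[...,1:].max(2)-40,0,None)
    whit=np.clip(mn-100,0,None)
    mr=(r>.068)&(r<.09)
    mi=(r>.046)&(r<.062)
    # index: biggest white blob in annulus
    n,l,st,_=cv2.connectedComponentsWithStats(((whit>20)&mi).astype(np.uint8))
    k=1+np.argmax(st[1:,4]); 
    return c0+[cx,cy],np.array(e[1])/4000,ang(mi&(l==k),whit),ang(mr,red),(red*mr>0).sum(),st[1:,4],W
E
python3 - <<'E'
from h import *
d=snap('top')
c,e,i,r,nr,st,W=meas(d,np.array([.546,-.054]))
print(c,e,i,r,nr,st)
f=d['frame'].astype(int)
sub=f[140:215,310:375]; m=(sub[...,0]-sub[...,2]>50)&(sub[...,1]-sub[...,2]>20)
v,u=np.argwhere(m).mean(0)+[140,310]; p=ray(d,u,v,.086)[:2]; print('stud',u,v,p,np.linalg.norm(p-c),np.degrees(np.arctan2(*(p-c)[::-1])))
o=get_obs();R=o['tool_rot'];print(o['time_s'],R)
E
```

```text
[ 0.54671888 -0.05447374] [0.13433188 0.13511575] 105.43244925540259 41.58784469682057 659 [715]
stud 364.1578947368421 168.1578947368421 [ 0.55938819 -0.09892267] 0.04621924245194813 -74.09082521633711
1.3 [1.79991594e+02 8.87285418e-04 1.63971154e+02]
```

Call:
play_rows:
  steps:
    - [[-0.02, -0.02, 0, 0, 0, 0, 0], [-0.034, -0.033, 0, 0, 0, 0, 0], [-0.034, -0.033, 0, 0, 0, 0, 0], [-0.034, -0.033, 0, 0, 0, 0, 0], [-0.034, -0.033, 0, 0, 0, 0, 0], [-0.034, -0.033, 0, 0, 0, 0, 0], [-0.034, -0.033, 0, 0, 0, 0, 0], [-0.034, -0.033, 0, 0, 0, 0, 0], [-0.034, -0.033, 0, 0, 0, 0, 0], [-0.034, -0.033, 0, 0, 0, 0, 0], [-0.034, -0.033, 0, 0, 0, 0, 0], [-0.034, -0.033, 0, 0, 0, 0, 0]]
  force: 10

```text
time_s: 2.5
tool_pos: [0.4532, 0.1461, 0.223]
tool_rot: [179.9, 0.0, 164.0]
force: [0.2, 0.1, 0.1]
grip_width: 0.0028
grasp_force: 0.0
```

Call:
play_rows:
  steps:
    - [[-0.033, -0.0316, 0, 0, 0, 0, 0], [-0.033, -0.0316, 0, 0, 0, 0, 0], [-0.033, -0.0316, 0, 0, 0, 0, 0], [-0.033, -0.0316, 0, 0, 0, 0, 0], [-0.033, -0.0316, 0, 0, 0, 0, 0], [-0.032, -0.0316, 0, 0, 0, 0, 0], [0, 0, 0.02, 0, 0, -0.137, 0], [0, 0, 0.02, 0, 0, -0.137, 0], [0, 0, 0.02, 0, 0, -0.137, 0], [0, 0, 0.02, 0, 0, -0.137, 0], [0, 0, 0, 0, 0, 0, 0], [0, 0, 0, 0, 0, 0, 0]]

```text
time_s: 3.7
tool_pos: [0.5895, -0.0888, 0.1429]
tool_rot: [180.0, -0.0, -164.8]
force: [1.0, -0.1, 0.2]
grip_width: 0.0006
grasp_force: 0.0
```

```bash
python3 - <<'E'
from h import *
d=snap('wrist','w1'); o=get_obs(); print(o['time_s'],o['tool_pos'],o['tool_rot'],o['qpos'])
print(np.round(d['view'],3).tolist(), proj(d,np.array([.5467,-.0545,.054])),proj(d,np.array([.5592,-.0989,.088])),proj(d,np.array(o['tool_pos'])))
E
```

```text
3.75 [ 0.59003793 -0.08897407  0.14362907] [-1.79975602e+02  7.87097452e-02 -1.64797805e+02] [-21.27703085  16.17911078  32.36037601  97.98345409  -9.24142631
  68.42097093 118.66016013]
[[-0.262, 0.965, 0.001, 0.24], [-0.919, -0.249, -0.305, 0.532], [-0.294, -0.081, 0.952, -0.149], [0.0, 0.0, 0.0, 1.0]] [374.12794397 157.78917277] [311.80255937 169.10539939] [314.04211555 254.47479331]
```

View pics/w1.png

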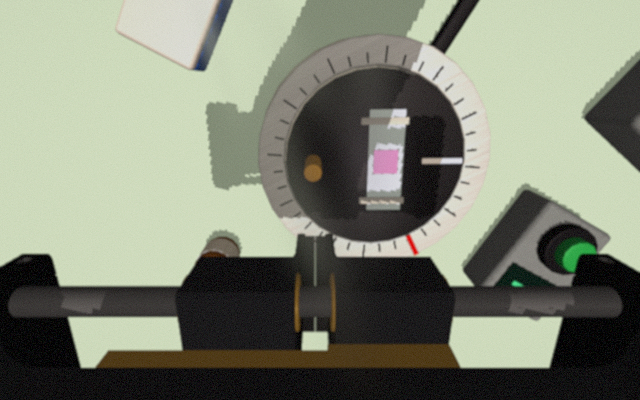

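The wrist view agrees with the measurements: stud at (312,169), index mark at (442,160), red line at (411,244). Next I'll lower the fingers behind the stud and ease up to it.

Call:
play_rows:
  steps:
    - [[0, 0, 0.025, 0, 0, 0, 0], [0, 0, 0.025, 0, 0, 0, 0], [0, 0, 0.025, 0, 0, 0, 0], [0, 0, 0, 0, 0, 0, 0], [0.005, 0, 0, 0, 0, 0, 0], [0.005, 0, 0, 0, 0, 0, 0], [0.003, 0, 0, 0, 0, 0, 0], [0.002, 0, 0, 0, 0, 0, 0], [0, 0, 0, 0, 0, 0, 0]]

```text
time_s: 4.65
tool_pos: [0.5758, -0.0929, 0.0687]
tool_rot: [-180.0, 0.2, -164.7]
force: [1.4, -0.2, 0.4]
grip_width: 0.0004
grasp_force: 0.5
```

Call:
play_rows:
  steps:
    - [[0.0015, 0, 0, 0, 0, 0, 0], [0.002, -0.0006, 0, 0, 0, 0.04, 0], [0.0036, -0.0011, 0, 0, 0, 0.08, 0], [0.0036, -0.0011, 0, 0, 0, 0.08, 0], [0.0036, -0.0011, 0, 0, 0, 0.08, 0], [0.0036, -0.0011, 0, 0, 0, 0.08, 0], [0.0036, -0.0011, 0, 0, 0, 0.08, 0], [0.0036, -0.0011, 0, 0, 0, 0.08, 0], [0.0036, -0.0011, 0, 0, 0, 0.08, 0], [0.0036, -0.0011, 0, 0, 0, 0.08, 0], [0.0018, -0.0006, 0, 0, 0, 0.04, 0], [0, 0, 0, 0, 0, 0, 0]]

```text
time_s: 5.85
tool_pos: [0.5416, -0.101, 0.0679]
tool_rot: [180.0, 0.0, 154.1]
force: [2.0, 0.6, 1.3]
grip_width: 0.0005
grasp_force: 0.7
```

```bash
python3 - <<'E'
from h import *
d=snap('wrist','w2'); o=get_obs(); print(o['time_s'],o['tool_pos'],o['tool_rot'],o['force'])
c=np.array([.5467,-.0545]); p=o['tool_pos'][:2]-c; print(np.hypot(*p)*1e3,np.degrees(np.arctan2(p[1],p[0])))
for a in (41.6,): print(proj(d,np.r_[c+.067*np.array([np.cos(np.radians(a)),np.sin(np.radians(a))]),.054]))
E
```

```text
5.9 [ 0.54152294 -0.10107914  0.06779147] [1.79975009e+02 3.70561153e-02 1.54184496e+02] [1.89572479 0.38295156 1.48176067]
46.865964365337376 -96.34213305665463
[499.21483396 257.44560733]
```

View pics/w2.png

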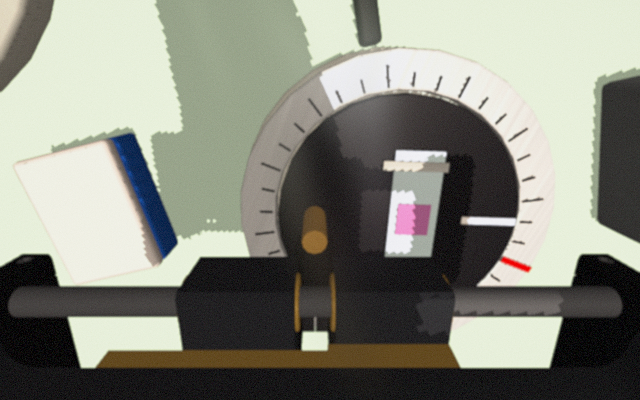

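The index mark at (516,222) is nearing the red line at (515,264). I'll measure the gap that remains.

```bash
cat >> h.py <<'E'
def gap(cam='wrist',c=np.array([.5467,-.0545]),lo=20,hi=130):
    d=snap(cam); W,X,Y=angles(d,c)   # axis = origin of X,Y
    A=np.degrees(np.arctan2(Y,X)); r=np.hypot(X,Y)
    mn=W.min(2).astype(float); s=(A>lo)&(A<hi)
    def fit(m):
        n,l,st,_=cv2.connectedComponentsWithStats(m.astype(np.uint8)); k=1+np.argmax(st[1:,4]); q=l==k
        P=np.c_[X[q],Y[q]]; vx,vy,x0,y0=cv2.fitLine(P.astype(np.float32),cv2.DIST_L2,0,.01,.01).ravel()
        return P.mean(0),np.degrees(np.arctan2(P.mean(0)[1],P.mean(0)[0])),np.degrees(np.arctan2(vy,vx)),q.sum()
    i=fit((mn>120)&(W.max(2)-mn<60)&(r>.046)&(r<.063)&s)
    rd=fit((W[...,0]-W[...,1:].max(2)>60)&(r>.068)&(r<.09)&s)
    o=get_obs(); print('t',o['time_s'],o['tool_pos'],o['tool_rot'],o['force'])
    for x in (i,rd): print(np.round(x[0]*1e3,1),np.round(x[1:],2))
    print('turn still needed (cw +):',i[1]-rd[1]); return d
E
python3 -c "
from h import *
gap()"
```

```text
t 5.95 [ 0.54149534 -0.10115242  0.06774803] [1.79980320e+02 3.26398082e-02 1.54188025e+02] [ 1.42856505 -0.36055103  0.59274578]
[26.7 47.6] [  60.74   62.41 1367.  ]
[58.5 51.8] [  41.51   41.71 1307.  ]
turn still needed (cw +): 19.227483756537367
```

Call:
play_rows:
  steps:
    - [[0.0027, -0.0008, 0, 0, 0, 0.06, 0], [0.0027, -0.0008, 0, 0, 0, 0.06, 0], [0.0027, -0.0008, 0, 0, 0, 0.06, 0], [0.0027, -0.0008, 0, 0, 0, 0.06, 0], [0.0018, -0.0006, 0, 0, 0, 0.04, 0], [0.0009, -0.0003, 0, 0, 0, 0.02, 0], [0, 0, 0, 0, 0, 0, 0], [0, 0, 0, 0, 0, 0, 0]]

```text
time_s: 6.75
tool_pos: [0.5277, -0.0975, 0.0676]
tool_rot: [-180.0, 0.0, 137.0]
force: [2.0, 0.0, 1.1]
grip_width: 0.0008
grasp_force: 0.8
```

```bash
python3 -c "
from h import *
gap()"
```

```text
t 6.8 [ 0.52771251 -0.09752884  0.06757182] [1.79999828e+02 7.33992572e-03 1.36963548e+02] [ 1.47710218 -0.27806448  1.42928422]
[38.7 38.4] [  44.72   45.61 1362.  ]
[58.4 52.1] [  41.72   41.82 1312.  ]
turn still needed (cw +): 3.000336554883951
```

Call:
play_rows:
  steps:
    - [[0.0009, -0.0003, 0, 0, 0, 0.02, 0], [0.0009, -0.0003, 0, 0, 0, 0.02, 0], [0.0004, -0.0001, 0, 0, 0, 0.01, 0], [0, 0, 0, 0, 0, 0, 0], [0, 0, 0, 0, 0, 0, 0]]

```text
time_s: 7.3
tool_pos: [0.5255, -0.0964, 0.0676]
tool_rot: [-180.0, -0.0, 134.1]
force: [2.4, -1.1, 0.7]
grip_width: 0.0003
grasp_force: 0.8
```

```bash
python3 -c "
from h import *
d=gap()
cv2.imwrite('pics/w3.png',d['frame'][:,:,::-1])
W,X,Y=angles(d,np.array([.5467,-.0545]));cv2.imwrite('pics/w3w.png',W[400:,400:,::-1])"
```

```text
t 7.35 [ 0.52543477 -0.09636397  0.0675253 ] [-1.79993723e+02 -1.10706193e-02  1.34069828e+02] [ 2.1485512  -0.48295369  1.64582507]
[40.6 36.4] [  41.87   42.85 1369.  ]
[58.5 52.2] [  41.76   41.77 1291.  ]
turn still needed (cw +): 0.10743913450793485[ WARN:0@0.833] global loadsave.cpp:1063 imwrite_ Unsupported depth image for selected encoder is fallbacked to CV_8U.
```

View pics/w3w.png

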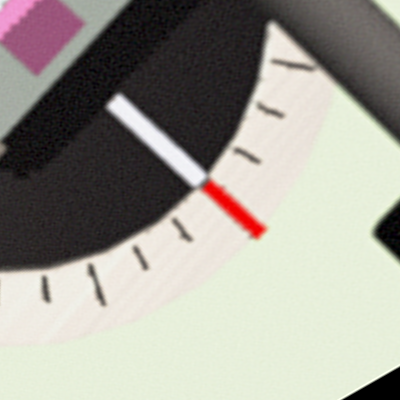

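In the unwarped crop the white mark (ending at (205,185)) runs straight into the red line. I'll back off, lift over to the button, and recheck from the top camera.

Call:
play_rows:
  steps:
    - [[-0.005, 0, 0, 0, 0, 0, 0], [-0.008, 0, 0, 0, 0, 0, 0], [0, 0, -0.035, 0, 0, 0, 0], [0, 0, -0.035, 0, 0, 0, 0], [0.02, 0.03, 0, 0, 0, 0, 0], [0.03, 0.04, 0, 0, 0, 0, 0], [0.03, 0.04, 0, 0, 0, 0, 0], [0.03, 0.04, 0, 0, 0, 0, 0], [0.027, 0.043, 0, 0, 0, 0, 0], [0, 0, 0, 0, 0, 0, 0], [0, 0, 0, 0, 0, 0, 0]]

```text
time_s: 8.45
tool_pos: [0.5776, 0.1272, 0.1367]
tool_rot: [-179.9, -0.0, 134.2]
force: [0.5, -0.7, -1.1]
grip_width: 0.0005
grasp_force: 0.0
```

```bash
python3 - <<'E'
from h import *
d=gap('top'); cv2.imwrite('pics/t2.png',cv2.resize(d['frame'][100:250,240:440],None,fx=4,fy=4,interpolation=cv2.INTER_CUBIC)[:,:,::-1])
try: print(meas(d,np.array([.546,-.054]))[:6])
except Exception as e: print(e)
d=snap('wrist')
for s in silhouettes('wrist','store_button')[:3]:
    v,u=np.argwhere(s['pixels']).mean(0); print(s['p'],u,v,ray(d,u,v,.05))
print(proj(d,np.array([.578,.127,.05])))
E
```

```text
t 8.5 [0.57767803 0.12507123 0.13693675] [-1.79874148e+02  2.24073788e-02  1.34053622e+02] [ 0.53125389 -0.8849256   0.01805484]
[40.2 36.3] [  42.14   43.24 1400.  ]
[57.2 50.7] [ 41.57  41.51 247.  ]
turn still needed (cw +): 0.5682235694592705
(array([ 0.54651874, -0.05451243]), array([0.13288054, 0.13323787]), np.float64(42.02965096230569), np.float64(41.48279417650674), np.int64(910), array([1331], dtype=int32))
0.79 318.58152173913044 200.94384057971016 [0.58046668 0.12685728 0.05      ]
0.57 129.7082246327063 301.1445832761225 [ 0.52808258 -0.04915686  0.05      ]
[316.40703407 198.69742259]
```

View pics/t2.png

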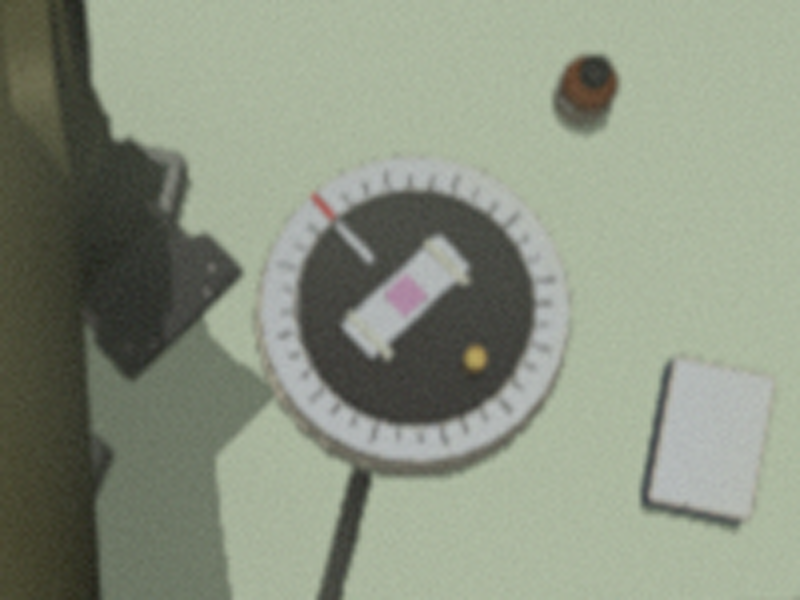

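The marks agree within 0.5°, and from above the white and red lines meet at (335,218) in the crop. Now I'll press the button.

Call:
play_rows:
  steps:
    - [[0, 0.002, 0.03, 0, 0, 0, 0], [0, 0, 0.03, 0, 0, 0, 0], [0, 0, 0.01, 0, 0, 0, 0], [0, 0, 0.005, 0, 0, 0, 0], [0, 0, 0, 0, 0, 0, 0], [0, 0, 0, 0, 0, 0, 0]]

```text
time_s: 9.2
tool_pos: [0.5804, 0.1274, 0.064]
tool_rot: [179.9, 0.1, 134.0]
force: [1.0, -0.0, 0.2]
grip_width: 0.0004
grasp_force: 0.0
```

Call:
play_rows:
  steps:
    - [[0, 0, 0.003, 0, 0, 0, 0], [0, 0, 0.003, 0, 0, 0, 0], [0, 0, 0.003, 0, 0, 0, 0], [0, 0, 0.002, 0, 0, 0, 0], [0, 0, 0, 0, 0, 0, 0]]

```text
time_s: 9.7
tool_pos: [0.5809, 0.1278, 0.056]
tool_rot: [179.8, -0.0, 134.1]
force: [-7.3, -1.3, 26.1]
grip_width: 0.0005
grasp_force: 12.8
```

```bash
python3 - <<'E'
from h import *
d=snap('scene');o=get_obs();print(o['time_s'],o['tool_pos'],o['force'])
u,v=proj(d,np.array([.58,.127,.05])).astype(int);print(u,v)
cv2.imwrite('pics/s2.png',cv2.resize(d['frame'][v-45:v+45,u-60:u+60],None,fx=6,fy=6,interpolation=cv2.INTER_CUBIC)[:,:,::-1])
E
```

```text
9.75 [0.58090471 0.12781669 0.05599564] [-8.10368139 -2.04358839 26.27657762]
331 254
```

View pics/s2.png

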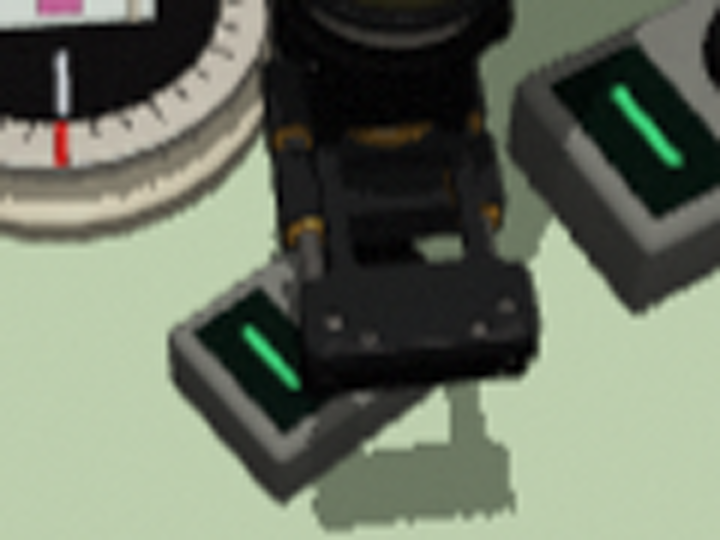

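Call:
play_rows:
  steps:
    - [[0, 0, -0.002, 0, 0, 0, 0], [0, 0, 0, 0, 0, 0, 0]]

```text
time_s: 9.95
tool_pos: [0.5808, 0.1278, 0.0563]
tool_rot: [179.8, 0.0, 134.1]
force: [-2.0, 0.0, 13.1]
grip_width: 0.0007
grasp_force: 6.9
```

Call:
play_rows:
  steps:
    - [[0, 0, -0.002, 0, 0, 0, 0], [0, 0, 0, 0, 0, 0, 0]]

```text
time_s: 10.15
tool_pos: [0.5807, 0.1278, 0.0568]
tool_rot: [179.8, 0.1, 134.1]
force: [1.5, 0.5, 3.8]
grip_width: 0.0007
grasp_force: 1.8
```

Call:
play_rows:
  steps:
    - [[0, 0, -0.002, 0, 0, 0, 0], [0, 0, 0, 0, 0, 0, 0]]

```text
time_s: 10.35
tool_pos: [0.5801, 0.1278, 0.0581]
tool_rot: [179.9, 0.1, 134.1]
force: [2.2, -0.9, 3.1]
grip_width: 0.0003
grasp_force: 1.5
```

Call:
play_rows:
  steps:
    - [[0, 0, -0.002, 0, 0, 0, 0], [0, 0, 0, 0, 0, 0, 0]]

```text
time_s: 10.55
tool_pos: [0.5791, 0.1277, 0.0595]
tool_rot: [-180.0, -0.0, 134.1]
force: [1.9, -0.8, 2.5]
grip_width: 0.0001
grasp_force: 1.2
```

The force profile shows the button bottomed: about 4 N at the end of the spring's travel, with a hard stop below that. Now I'll retreat and do a final check.

Call:
play_rows:
  steps:
    - [[0, 0, -0.005, 0, 0, 0, 0], [0, 0, -0.03, 0, 0, 0, 0], [0, 0, -0.04, 0, 0, 0, 0], [0, 0, -0.04, 0, 0, 0, 0], [0.02, 0.02, 0, 0, 0, 0, 0], [0.03, 0.03, 0, 0, 0, 0, 0], [0.03, 0.03, 0, 0, 0, 0, 0], [0.03, 0.03, 0, 0, 0, 0, 0], [0, 0, 0, 0, 0, 0, 0], [0, 0, 0, 0, 0, 0, 0], [0, 0, 0, 0, 0, 0, 0]]

```text
time_s: 11.65
tool_pos: [0.5815, 0.2811, 0.174]
tool_rot: [-179.9, 0.0, 134.0]
force: [0.8, -0.7, 0.5]
grip_width: 0.0008
grasp_force: 0.0
```

```bash
python3 - <<'E'
from h import *
d=gap('top'); print(meas(d,np.array([.546,-.054]))[:4])
for n,z in (('slide_box',.0365),('marker_pen',.01),('dropper_bottle',.07),('store_button',.06)):
    for s in silhouettes('top',n)[:2]: print(n,round(s['p'],2),np.round(s['extent'],1))
E
```

```text
t 11.7 [0.58183688 0.28078066 0.17429753] [-1.79908129e+02  2.16601164e-02  1.33909857e+02] [ 0.43860109 -0.54229479 -0.51676493]
[40.3 36.4] [  42.09   43.01 1550.  ]
[57.5 50.9] [ 41.52  42.86 235.  ]
turn still needed (cw +): 0.5772816124161508
(array([ 0.54645695, -0.05459412]), array([0.13242087, 0.13273932]), np.float64(42.005118831572204), np.float64(41.463076081985335))
slide_box 0.74 [396.7 191.8 433.5 229.2]
marker_pen 0.77 [317.2 218.2 333.2 267.4]
dropper_bottle 0.64 [380.2 114.9 394.7 132.1]
dropper_bottle 0.23 [302.  138.1 381.8 215.9]
store_button 0.55 [220.5 234.4 240.1 250.4]
store_button 0.41 [257.6 157.6 271.1 173.3]
```

The bystanders haven't moved, the marks are aligned to about 0.5°, and the button has been pressed and released.

```bash
python3 -c "
from cell import *
print(sign_off())"
```

```text
the job is handed in; nothing more can be done
None
```

I handed the job in at about 12 s: the index mark is within about 0.5° of the red line, the green button was pressed fully down (judged by force) and let back up, and the bystanders are where they were.

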